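# Lids back on the seed crocks

### The job

The two terracotta lids drying on the wooden rack belong to the seed crocks standing on the plank: put the round lid on the large round crock (the straight-walled one, not a collared flower pot) and the square lid on the square crock, each seated flat and square on its rim. Set the lids down gently, do not drop them; the crocks stay where they stand, the small crock stays open, and nothing else on the plank is disturbed.

Things in the scene. Friction and masses are not known exactly. Their poses are not given: they have to be found in the camera images.
- round_lid_handle (a point): Round terracotta lid, flange 110 mm across, boss 82 mm across. On top a bar handle 44 mm long (x), 18 mm thick (y, pinch here), 30 mm high. This point: the handle's middle, 15 mm above the flange's top, 23 above its underside; z out of the lid's top. Starts leaning on the rack, z tilted 40 deg from vertical, away from the robot, x up the slope, y level.
- square_lid_handle (a point): Square terracotta lid, flange 110 x 110 mm with sides along x and y, boss 82 x 82 mm. On top a bar handle 44 mm long (x), 18 mm thick (y, pinch here), 30 mm high. This point: the handle's middle, 15 mm above the flange's top, 23 above its underside; z out of the lid's top. Starts leaning on the rack, z tilted 40 deg from vertical, away from the robot, x up the slope, y level.
- round_crock_rim (a point): The large round crock, nearly straight-walled without a collar, 104 mm across at the rim, mouth 90 mm across. Open at the top, terracotta, 85 mm high, standing upright, loose, about 0.6 kg. This point is the centre of its mouth, level with the rim (85 mm above the plank top); z up.
- square_crock_rim (a point): The square crock, 104 x 104 mm outside, mouth 90 x 90 mm, sides along x and y; it may stand turned. Open at the top, terracotta, 85 mm high, standing upright, loose, about 0.6 kg. This point is the centre of its mouth, level with the rim (85 mm above the plank top); z up.
- rack: Wooden drying rack, fixed, 310 mm wide (along y), 110 mm deep, about 140 mm high at its high edge; its slatted face slopes 40 degrees from level, rising along its +x (towards the robot), so the lids face away from the robot; the ledge along its low edge stands 18 mm off the slope. The lids lie side by side on it, about 150 mm apart, either way round. Origin under its centre, on the plank top.
- round_lid: The round lid itself. Flange 8 mm thick, below it a locating boss 8 mm deep that goes into the crock's mouth; about 0.15 kg. It rests on its boss, the flange's lower edge against the rack's ledge; lift it away along its own z. Same axes as its handle point; origin at the middle of the boss's underside, 31 mm below the handle's middle.
- square_lid: The square lid itself; fits at any quarter turn. Flange 8 mm thick, below it a locating boss 8 mm deep that goes into the crock's mouth; about 0.15 kg. It rests on its boss, the flange's lower edge against the rack's ledge; lift it away along its own z. Same axes as its handle point; origin at the middle of the boss's underside, 31 mm below the handle's middle.
- small_crock: A small round open crock, 74 mm across and 85 mm high, terracotta; its lid is not here and it stays open. Origin under its centre.
- pot: Terracotta flower pot, tapered, with a collar round its rim, 110 mm across, 100 mm high, bystander. Origin under its centre.
- jar: Clear glass jar with a closed lid, 72 mm across, 100 mm high, bystander. Origin under its centre.
- saucer: White ceramic saucer, 120 mm across, 18 mm high, bystander. Origin under its centre.
- trowel: Trowel lying flat, 300 mm long along its x, blade to +x, 24 mm high, bystander. Origin on the plank top, in the neck near the middle of its length.
- mug: Grey plastic cup, 80 mm across, 90 mm high, bystander. Origin under its centre.
Mind the look-alikes: they are no part of the job. Leave any green or grey look-alike of the round_lid alone.

How it is judged:
By the outcome, as a careful person would: the job done as asked, in the order asked, and still so for the second after the job is handed in, with the robot touching nothing.
It also fails if it takes over 62 s, if anything falls off the work surface, if the arm or the gripper's body presses on something with over 40 N, if the wrist force passes 120 N, or if a joint passes its speed limit or range.

### The arm

A 6-joint arm with a two-finger parallel gripper is mounted at the origin on the work surface. World frame = base frame: x ahead of the robot, y to its left, z up, the work surface at z = 0. Lengths are in m, angles in degrees, forces in N, time in s.
With the tool pointing down it reaches from about 0.4 to 0.825 m from the base axis. Payload 7 kg.
Tool frame: the origin (TCP) lies midway between the tips of the shut fingers; the grasp point (between the pads) lies 19 mm behind it; y points along the fingers, z is the direction in which the jaws open and shut, and the axes are right-handed (so a half turn about y gives the same grasp; the last joint's range is limited). The gripper opens to 88 mm and grips with 3 to 60 N. Pads are 19 mm wide; open, the fingers measure 130 mm over their backs; the gripper's body (78 mm by 193 mm) begins 47 mm behind the grasp point.
Start: joints at [-55.514, 20.546, 0.682, 0, -70.136, -16.507], TCP at [0.208, -0.642, 0.227] pointing down, gripper open.
Joint ranges: [-176.03, 176.03], [-82.01, 121.73], [-58.28, 71.71], [-173.87, 95.51], [-174.79, -0.11], [-173.66, 173.66]. Speed limits (degrees/s): [136.94, 136.94, 172.46, 180, 180, 180].

### API

Orientations are given as [roll, pitch, yaw] about the fixed x, y, z axes, in that order (R = Rz(yaw) Ry(pitch) Rx(roll)).
In Python, from plant import ctrl gives the robot as it stands.
- The arm moves only by the tool step_arm, never from a script. Its argument "rows" is a list that holds one entry, the list of rows, each a list of 7 numbers: the gripper command: -1 is shut, 1 is fully open, values between are in proportion, then the shift along the world's x, y, z in cm, then the turn, a rotation vector about the world's x, y, z in degrees. In form: [[[fingers, tx, ty, tz, rx, ry, rz], ...]]. A call has 1 to 12 rows; each row shifts and turns the commanded pose from where the row before left it; what a row does not reach is not made up. A row lasts 1/8 s, in which the tool goes at most 62.5 mm and 10.7 degrees, less where a joint would pass 70% of its speed; a pose out of reach is approached as far as the arm can. A call is refused whole if a number of a shift passes 6.25 or a number of a turn 10.7, either way. A call with a gripper value outside its range is refused whole. The fingers move at their own pace and stop on an object; the grip force is fixed at half the most. Time passes only in rows, so rows that do not move let the fingers close. It gives the time, the measured TCP pose, the force and the opening at its end, in the units of the state.
- ctrl.get_obs(): the state, without advancing time (a new reading comes with each control period).
- ctrl.snapshot(name): name is "scene" or "top" or "wrist"; returns the picture (420x560x3 uint8, blue, green, red); there is no depth.
- ctrl.camera_params(name): a dict with "vertical_fov" (degrees; the focal length in pixels is half the picture's height over the tangent of half this angle, whatever the lens; pixels are square), "cx", "cy" (the principal point, pixels), "rvec" (rotation vector, rad) and "tvec" (3), from world to camera coordinates, as OpenCV has them. Camera axes: x right, y down, z forward; pixel columns grow to the right and rows downward; lengths in m; the calibration is good to about 2 mm. The wrist camera is an equidistant fisheye: a pixel r from the principal point sees the ray r / f radians off the axis. A picture is of the moment at which its call begins: read the wrist's pose just before it. camera_params takes no time and is no camera call; for the wrist camera it gives the pose at the moment of the call.
- ctrl.close_job(): hands the job in, once; it reports no verdict.
The state is a dict: "clock": time; "joint_pos": joint angles; "qvel": joint speeds; "tau": joint torques, N m; "tool_pos": TCP position; "orientation": TCP orientation; "force": force on the tool from outside, world axes, zero at the start; "moment": the same for the moment, N m; "opening": finger opening in m.
Only numpy, scipy, OpenCV 4.12 (cv2) and the standard library are available. Lean on these libraries where they do the work, as an engineer would, in place of code of your own. Each camera call takes 0.05 s, during which the arm holds its last target. There are 200 camera calls.

## Working session

There is one attempt and no reset: what is moved stays moved. The work goes in short steps, Python scripts to look and compute and a tool call to move; the robot and the scene stay as the last step left them, time stands still between calls to the robot, and variables do not carry over. Pictures are saved under pics/ and viewed, about 8 in all and at most 12, crops included, and the job is handed in when it is done.

Besides the shell and the picture viewer there is one more tool, called after ">>>" in YAML: its name, and indented under it one key for each argument. step_arm: Moves the arm, as the interface text tells. Its arguments: {"type":"object","properties":{"rows":{"type":"array"}},"required":["rows"]}

```bash
mkdir -p pics; ls; python3 - <<'E'
from plant import ctrl
import cv2
for n in("scene","top"):
    cv2.imwrite(f"pics/{n}0.png",ctrl.snapshot(n)); print(n,ctrl.camera_params(n))
print(ctrl.camera_params("wrist"));print(ctrl.get_obs())
import numpy as np
a=cv2.imread("pics/scene0.png");b=cv2.imread("pics/top0.png")
cv2.imwrite("pics/both.png",cv2.resize(np.vstack([a,b]),None,fx=.7,fy=.7))
E
```

```text
pics
scene {'vertical_fov': 42.74728265155799, 'cx': 280.3958091976334, 'cy': 209.7102963342734, 'rvec': array([ 1.81539673,  1.833383  , -0.67924696]), 'tvec': array([-0.03441829, -0.34047841,  2.2373645 ])}
top {'vertical_fov': 43.17229251611929, 'cx': 279.7427049842042, 'cy': 211.57281229173662, 'rvec': array([ 2.11897075, -2.13622437,  0.15326117]), 'tvec': array([0.06276683, 0.5478057 , 1.65785794])}
{'vertical_fov': 65.70646984690485, 'cx': 271.5880341448278, 'cy': 204.95789482421432, 'rvec': array([-1.75185042, -2.41101187, -0.3032016 ]), 'tvec': array([ 0.67483248, -0.02899009,  0.38921638])}
{'clock': 0.1, 'joint_pos': array([-5.55143982e+01,  2.05879152e+01,  6.39768458e-01, -1.87863115e-02,
       -7.01342234e+01, -1.65071201e+01]), 'qvel': array([ 0.03876582, -0.10107928,  0.0769717 ,  0.10299616,  0.07421155,
       -0.07676677]), 'tau': array([-1.64282890e-03, -5.84161806e+01,  2.93747663e+01,  7.01548085e+00,
        1.00836914e-02, -4.22892663e-05]), 'tool_pos': array([ 0.20820146, -0.64164233,  0.22571213]), 'orientation': array([-8.99160063e+01,  6.47313113e-03,  1.79720898e+01]), 'force': array([ 1.09158804, -0.60143561, -0.70354527]), 'moment': array([ 0.01286131, -0.00478389,  0.02291576]), 'opening': 0.08741583737228871}
```

View pics/top0.png

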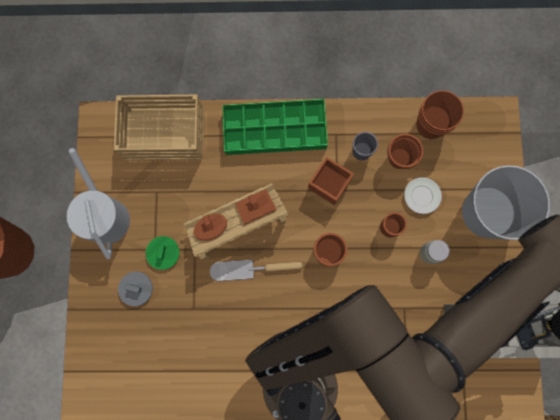

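View pics/scene0.png

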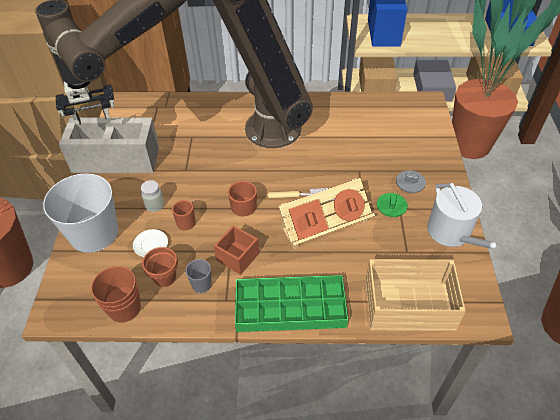

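Top view: the base is at the bottom, with x up and y left. Candidates for the round crock are top (330,250), (404,152) and (440,115), which are scene (243,198), (160,267) and (117,293). Enlarging these to tell them apart.

```bash
cat > h.py <<'E'
import numpy as np, cv2
from scipy.spatial.transform import Rotation as Ro
from plant import ctrl
def cam(n):
    p=ctrl.camera_params(n); f=210/np.tan(np.radians(p['vertical_fov']/2))
    return f,p['cx'],p['cy'],Ro.from_rotvec(p['rvec']).as_matrix(),np.array(p['tvec'])
def ray(n,uv,c=None):
    f,cx,cy,R,t=c or cam(n); d=np.array([(uv[0]-cx)/f,(uv[1]-cy)/f]); r=np.hypot(*d)
    v=np.array([*(d*(np.sin(r)/r)),np.cos(r)]) if n=="wrist" else np.array([*d,1])
    return -R.T@t, R.T@(v/np.linalg.norm(v))
def onz(n,uv,z,c=None):
    o,d=ray(n,uv,c); return o+d*(z-o[2])/d[2]
def proj(n,X,c=None):
    f,cx,cy,R,t=c or cam(n); v=R@np.array(X)+t
    if n=="wrist":
        a=np.arctan2(np.hypot(v[0],v[1]),v[2]); return np.array([cx,cy])+f*a*v[:2]/np.hypot(v[0],v[1])
    return np.array([cx+f*v[0]/v[2],cy+f*v[1]/v[2]])
def tri(a,b):
    (o1,d1),(o2,d2)=a,b
    s=np.linalg.lstsq(np.c_[d1,-d2],o2-o1,rcond=None)[0]
    p,q=o1+s[0]*d1,o2+s[1]*d2; return (p+q)/2,np.linalg.norm(p-q)
E
python3 - <<'E'
from h import *
a=cv2.imread("pics/scene0.png");b=cv2.imread("pics/top0.png")
c1=cv2.resize(a[170:325,85:285],(600,465),interpolation=3)[:300*3//2+15]
c2=cv2.resize(a[170:330,80:385],(793,416),interpolation=3);
cv2.imwrite("pics/c_scene.png",c2)
c3=cv2.resize(b[85:290,175:475],(800,547),interpolation=3);cv2.imwrite("pics/c_top.png",c3)
for uv in [(330,250),(404,152),(330,181),(394,225)]: print(uv,onz("top",uv,.085))
for uv in [(243,186),(160,255),(237,240),(184,206)]: print(uv,onz("scene",uv,.085))
for u in [(208,224),(255,204)]: print(u,onz("top",u,.12))
for u in [(311,219),(351,205)]: print(u,onz("scene",u,.12))
E
```

```text
(330, 250) [ 0.41990648 -0.09698448  0.085     ]
(404, 152) [ 0.72971323 -0.33847399  0.085     ]
(330, 181) [ 0.63803866 -0.10174576  0.085     ]
(394, 225) [ 0.49603617 -0.29717868  0.085     ]
(243, 186) [ 0.40462962 -0.09180983  0.085     ]
(160, 255) [ 0.70556507 -0.34141089  0.085     ]
(237, 240) [ 0.64439556 -0.09722394  0.085     ]
(184, 206) [ 0.49876014 -0.29086872  0.085     ]
(208, 224) [0.49958293 0.27694518 0.12      ]
(255, 204) [0.56036476 0.13290082 0.12      ]
(311, 219) [0.58320272 0.1457103  0.12      ]
(351, 205) [0.52222926 0.28144799 0.12      ]
```

View pics/c_scene.png

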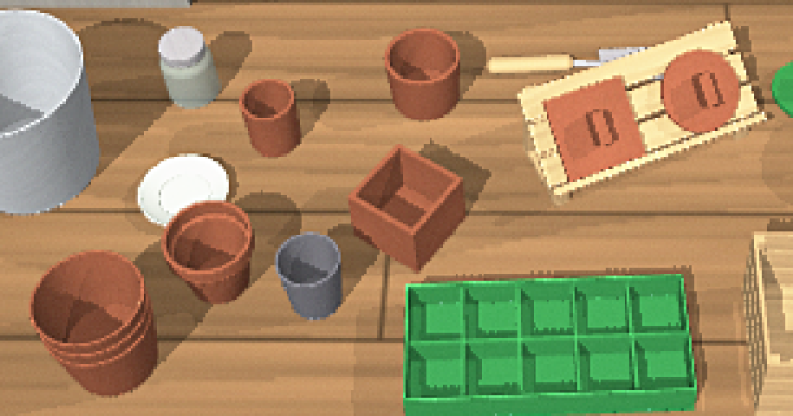

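View pics/c_top.png

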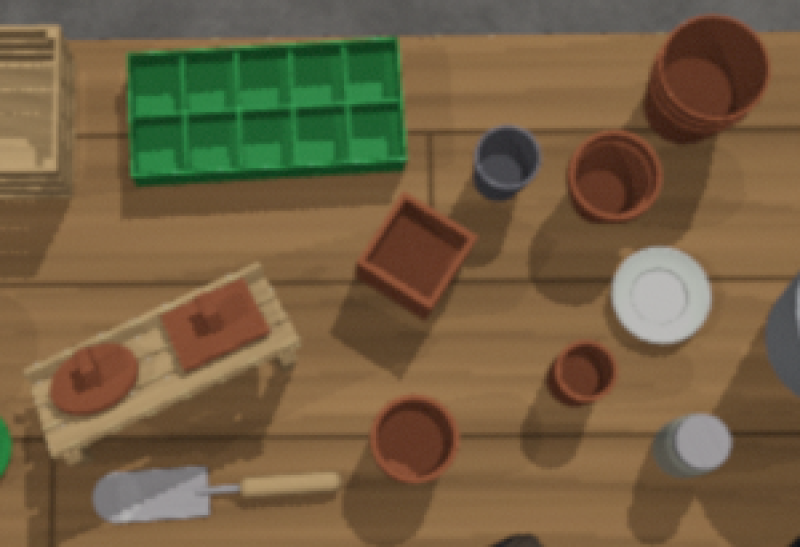

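The straight-walled, uncollared round crock is top (330,250), scene (243,198). Top (404,152) has a collar, so it is the pot. Top (440,115) is a stack of big pots. The small crock is top (394,225). The square crock is top (330,181). Terracotta lids: round at top (208,226), square at top (255,206). The green and grey look-alikes lie to the left.

Next I raise the arm and go over the crocks for a wrist view.

>>> step_arm:
  rows:
    - [[1, 0, 0, 6, 0, 0, 0], [1, 0, 0, 6, 0, 0, 0], [1, 2.5, 5, 0, 0, 0, 0], [1, 2.5, 5, 0, 0, 0, 0], [1, 2.5, 5, 0, 0, 0, 0], [1, 2.5, 5, 0, 0, 0, 0], [1, 2.5, 5, 0, 0, 0, 0], [1, 2.5, 5, 0, 0, 0, 0], [1, 2.5, 5, 0, 0, 0, 0], [1, 2.5, 5, 0, 0, 0, 0], [1, 2.5, 5, 0, 0, 0, 0], [1, 2.5, 5, 0, 0, 0, 0]]

```text
clock: 1.6
tool_pos: [0.4586, -0.1402, 0.3466]
orientation: [-90.0, -0.0, 18.0]
force: [0.9, -0.1, -0.0]
opening: 0.0876
```

```bash
python3 - <<'E'
from h import *
o=ctrl.get_obs(); c=cam("wrist"); np.save("cw1.npy",np.array(c,dtype=object),allow_pickle=True)
cv2.imwrite("pics/w1.png",ctrl.snapshot("wrist"))
T=Ro.from_euler('xyz',o['orientation'],degrees=True).as_matrix()
print(o['tool_pos'],o['orientation'],o['joint_pos'],o['force'])
C=-c[3].T@c[4]; print("cam",C,"in tool",T.T@(C-o['tool_pos']),"axis",T.T@c[3][2])
for X in [(.415,-.094,.085),(.64,-.1,.085),(.51,.28,.12),(.57,.14,.12)]: print(proj("wrist",X,c))
E
```

```text
[ 0.45858342 -0.14020588  0.34657676] [-8.99963466e+01 -1.01586692e-02  1.79903896e+01] [ 6.57107394e+00 -1.70913737e+00 -1.10813243e+01 -5.66814508e-03
 -8.06185789e+01 -7.85797605e+01] [ 0.90281111 -0.06032298 -0.04256468]
cam [ 0.3941666  -0.16147405  0.50465273] in tool [-0.06780818 -0.15808801 -0.00032264] axis [ 2.47271433e-01  9.68946054e-01 -6.19157305e-04]
[316.23211353 155.3884878 ]
[259.95429443 299.91277896]
[502.4175036  291.40970924]
[425.42888206 308.95446448]
```

View pics/w1.png

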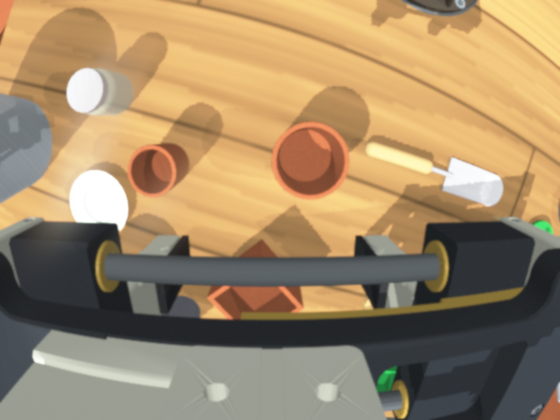

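The wrist view shows the round crock's rim at (311,160), clear in view. The gripper hides the square crock. I move further out so that the square crock and the lids lie behind the tool.

>>> step_arm:
  rows:
    - [[1, 4.7, 3.2, 0, 0, 0, 0], [1, 4.7, 3.2, 0, 0, 0, 0], [1, 4.7, 3.2, 0, 0, 0, 0], [1, 4.7, 3.2, 0, 0, 0, 0], [1, 4.7, 3.2, 0, 0, 0, 0], [1, 4.7, 3.2, 0, 0, 0, 0], [1, 0, 0, 0, 0, 0, 0]]

```text
clock: 2.52
tool_pos: [0.7422, 0.0525, 0.3413]
orientation: [-90.0, 0.4, 18.1]
force: [-0.2, -0.3, -1.4]
opening: 0.0876
```

```bash
python3 - <<'E'
from h import *
from scipy.optimize import least_squares
o=ctrl.get_obs(); c=cam("wrist"); np.save("cw2.npy",np.array(c,dtype=object),allow_pickle=True)
cv2.imwrite("pics/w2.png",ctrl.snapshot("wrist"))
print(o['tool_pos'],o['orientation'],o['joint_pos'])
def mask(im):
    h=cv2.cvtColor(im,cv2.COLOR_BGR2HSV); return ((((h[...,0]<10)|(h[...,0]>174))&(h[...,1]>110)&(h[...,2]>40))*255).astype(np.uint8)
def circ(n,im,uv,c=None):
    m=mask(im); k,l,s,ce=cv2.connectedComponentsWithStats(m); i=l[uv[1],uv[0]]
    if i==0: i=1+np.argmin(np.linalg.norm(ce[1:]-uv,axis=1))
    ct=max(cv2.findContours((l==i).astype(np.uint8),0,1)[0],key=len)[:,0]
    P=np.array([onz(n,p,.085,c)[:2] for p in ct])
    r=least_squares(lambda x:np.linalg.norm(P-x[:2],axis=1)-x[2],[*P.mean(0),.052],loss='soft_l1',f_scale=.001)
    print(n,s[i],r.x,np.sqrt((r.fun**2).mean()))
circ("wrist",cv2.imread("pics/w1.png"),(311,160),tuple(np.load("cw1.npy",allow_pickle=True)))
circ("top",cv2.imread("pics/top0.png"),(330,250))
circ("wrist",cv2.imread("pics/w1.png"),(153,170),tuple(np.load("cw1.npy",allow_pickle=True)))
E
```

```text
[0.74219496 0.05254682 0.3413295 ] [-89.95123367   0.35792873  18.08561791] [ 1.89594447e+01  2.54284905e+01  2.26375305e+01 -5.42681958e-02
 -8.75661845e+01 -9.08715056e+01]
wrist [ 276  126   69   70 3245] [ 0.42455165 -0.09866539  0.0450871 ] 0.0006499637307926691
top [315 234  31  32 649] [ 0.4224322  -0.09671567  0.04626918] 0.0018169631690314167
wrist [130 149  41  46 971] [ 0.50015527 -0.30551314  0.02769062] 0.004235828941873483
```

View pics/w2.png

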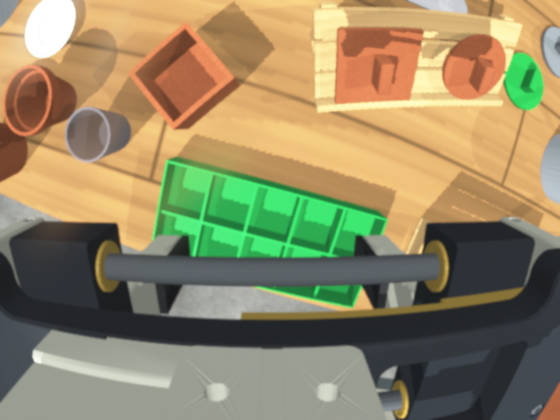

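The second wrist view shows the square crock's mouth at about (183,78), the square lid at (378,65) with its handle at (385,70), and the round lid at (475,68) with its handle at (483,68). I fit the mouth and the lid outlines numerically.

```bash
cat >> h.py <<'E'
def mask(im,vlo=40):
    h=cv2.cvtColor(im,cv2.COLOR_BGR2HSV); return ((((h[...,0]<10)|(h[...,0]>174))&(h[...,1]>110)&(h[...,2]>vlo))*255).astype(np.uint8)
E
python3 - <<'E'
from h import *
c=tuple(np.load("cw2.npy",allow_pickle=True)); im=cv2.imread("pics/w2.png")
m=mask(im); k,l,s,ce=cv2.connectedComponentsWithStats(m)
for i in range(1,k):
    if s[i][4]>300: print(i,s[i],ce[i])
hsv=cv2.cvtColor(im,cv2.COLOR_BGR2HSV)
for p in [(183,78),(182,38),(210,105),(205,112),(170,110),(165,120),(150,95),(385,60),(385,80),(395,78),(355,60),(480,62)]: print(p,hsv[p[1],p[0]])
i=l[78,183]; ct=max(cv2.findContours((l==i).astype(np.uint8),0,1)[0],key=len)[:,0]
P=np.array([onz("wrist",p,.085,c)[:2] for p in ct],np.float32)
print(cv2.minAreaRect(P*1000))
v=im.copy(); v[m>0]=v[m>0]//2+np.array([127,0,0],np.uint8)
A=cv2.resize(im[0:125,300:530],None,fx=3.4,fy=3.4,interpolation=3)[:300]
A=cv2.resize(im[0:120,305:525],(770,420),interpolation=3)
B=np.hstack([cv2.resize(q[15:140,120:250],None,fx=1.4*1,fy=1.4,interpolation=3) for q in(im,v)]); B=cv2.resize(v[0:140,120:530],(770,263))[:178]
cv2.imwrite("pics/z1.png",np.vstack([A,B]))
E
```

```text
1 [ 151   28   67   94 2334] [183.45244216  82.68037704]
2 [ 341   29   80   67 2240] [374.44553571  59.51830357]
12 [ 444   36   51   58 1606] [470.77521793  62.29327522]
48 [   0   67   70  112 2464] [ 31.02394481 118.35957792]
(183, 78) [  9 154 179]
(182, 38) [ 10 151 110]
(210, 105) [ 11 155 132]
(205, 112) [ 10 149 135]
(170, 110) [ 10 153 110]
(165, 120) [ 11 150 221]
(150, 95) [ 10 153 235]
(385, 60) [  9 156 185]
(385, 80) [ 10 154 230]
(395, 78) [  9 157 198]
(355, 60) [  9 157 217]
(480, 62) [  9 157 171]
((648.7940673828125, -105.49105072021484), (90.4573974609375, 92.2964859008789), 56.856719970703125)
```

View pics/z1.png

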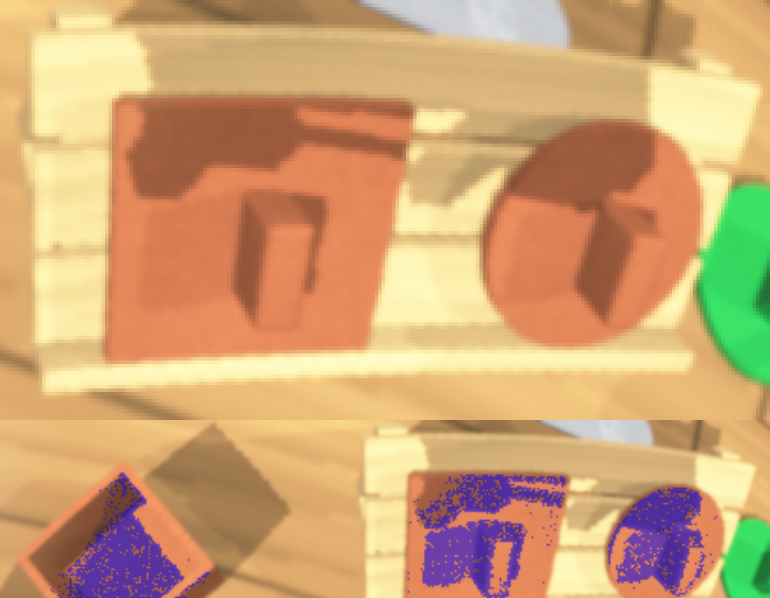

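The crop shows both flange outlines and handles clearly. The hue cut was too tight, so I widen it. I then fit each flange as a plane figure of known size and tilt, using the wrist and top contours.

```bash
cat > fit.py <<'E'
from h import *
from scipy.optimize import least_squares
def mask(im):
    h=cv2.cvtColor(im,cv2.COLOR_BGR2HSV); m=(((h[...,0]<14)|(h[...,0]>172))&(h[...,1]>125)).astype(np.uint8)
    return cv2.morphologyEx(cv2.medianBlur(m,3),cv2.MORPH_OPEN,np.ones((3,3)))
def cont(im,uv):
    k,l,s,ce=cv2.connectedComponentsWithStats(mask(im)); i=l[uv[1],uv[0]]
    print("  blob",s[i]); M=(l==i).astype(np.uint8)
    ct=max(cv2.findContours(cv2.resize(M,None,fx=4,fy=4,interpolation=1),0,1)[0],key=len)[:,0]
    return (ct-1.5)/4
def lidfit(views,sq,yaw=None,x0=(.55,.2,.1,22)):
    R=[np.array([ray(n,p,c) for p in ct]) for n,ct,c in views]
    def res(x):
        y=yaw if yaw is not None else x[3]
        L=Ro.from_euler('ZY',[y+180,-40],degrees=True).as_matrix()   # lid axes: z tilted 40 towards +x'
        out=[]
        for r in R:
            o,d=r[:,0],r[:,1]; z=L[:,2]; t=((x[:3]-o)@z)/(d@z); q=(o+d*t[:,None]-x[:3])@L
            e=(np.abs(q[:,:2]).max(1) if sq else np.hypot(q[:,0],q[:,1]))-.055
            out.append(e/np.sqrt(len(e)))
        return np.concatenate(out)
    r=least_squares(res,x0,x_scale=[.01,.01,.01,1],loss='soft_l1',f_scale=.0002)
    return r.x, np.sqrt((res(r.x)**2).sum()/len(R))
if __name__=="__main__":
    L=Ro.from_euler('ZY',[202,-40],degrees=True).as_matrix(); print("lid z",L[:,2],"x",L[:,0])
    cw=tuple(np.load("cw2.npy",allow_pickle=True)); w=cv2.imread("pics/w2.png"); t=cv2.imread("pics/top0.png"); w1=cv2.imread("pics/w1.png"); c1=tuple(np.load("cw1.npy",allow_pickle=True))
    s=cv2.imread("pics/scene0.png")
    V=[("wrist",cont(w,(360,75)),cw),("top",cont(t,(245,212)),cam("top")),("scene",cont(s,(305,225)),cam("scene"))]
    for v in ([V[0]],[V[1]],[V[2]],V[:2],V): print("sq",*lidfit(v,1))
    yaw=lidfit(V[:1],1)[0][3]
    V=[("wrist",cont(w,(460,75)),cw),("top",cont(t,(205,237)),cam("top")),("scene",cont(s,(345,210)),cam("scene"))]
    for v in ([V[0]],[V[1]],[V[2]],V[:2],V): print("ro",*lidfit(v,0,yaw,x0=(.5,.28,.1,0)))
    for n,im,uv,c in [("wrist",w1,(311,160),c1),("top",t,(330,250),None)]:
        P=np.array([onz(n,p,.085,c or cam(n))[:2] for p in cont(im,uv)])
        r=least_squares(lambda x:np.linalg.norm(P-x[:2],axis=1)-x[2],[*P.mean(0),.052],loss='soft_l1',f_scale=.001); print("crock",n,r.x,abs(r.fun).max())
    for n,im,uv,c in [("wrist",w,(183,78),cw),("top",t,(330,181),cam("top"))]:
        ct=cont(im,uv); P=np.array([onz(n,p,.085,c)[:2] for p in ct],np.float32)
        print("sqcrock",n,cv2.minAreaRect(P*1000))
        a=cv2.approxPolyDP((ct*4).astype(np.int32)[:,None],16,True)[:,0]/4; print([(p.round(1).tolist(),onz(n,p,.085,c)[:2].round(4).tolist()) for p in a])
E
python3 fit.py
```

```text
lid z [0.59598229 0.24079248 0.76604444] x [-0.71026404 -0.2869653   0.64278761]
  blob [ 335   27   88   77 5923]
  blob [236 190  40  34 832]
  blob [ 289  200   39   39 1030]
sq [7.39170625e-01 8.13295121e-03 4.71326673e-01 3.72540973e+01] 6.714666003806817e-17
sq [ 0.55250703  0.13251212  0.13056515 24.6858048 ] 0.0022271381835302657
sq [ 0.55231147  0.13796348  0.08144572 24.0068543 ] 0.001147240873904487
sq [ 0.55911473  0.13458722  0.0947505  24.63493582] 0.001941600332696376
sq [ 0.5590256   0.1359874   0.09099043 24.49931815] 0.002047459915657023
  blob [ 443   34   62   65 3125]
  blob [194 214  33  27 677]
  blob [334 189  30  32 758]
ro [ 0.68908962 -0.01930634  0.51871345  0.        ] 5.409829251043405e-08
ro [0.48501381 0.26388325 0.17102905 0.        ] 0.003808785989464258
ro [0.52695805 0.27333356 0.12784356 0.        ] 0.001597008672515164
ro [0.49599091 0.27309157 0.10023186 0.        ] 0.005472206573371752
ro [0.49566842 0.27662167 0.09357087 0.        ] 0.005034777323815511
  blob [ 271  121   78   78 4793]
crock wrist [ 0.42317675 -0.0988017   0.05126657] 0.0013938927926724562
  blob [313 233  35  34 917]
crock top [ 0.42234042 -0.09681919  0.05226515] 0.00283175432382151
  blob [ 129   23  110  106 6622]
sqcrock wrist ((651.8287353515625, -100.62059783935547), (118.35021209716797, 107.2092514038086), 56.50840377807617)
[([187.0, 22.5], [0.5782, -0.1176]), ([128.5, 71.8], [0.6613, -0.1767]), ([172.8, 128.2], [0.719, -0.091]), ([190.0, 126.2], [0.7101, -0.0691]), ([238.2, 86.0], [0.643, -0.0246])]
  blob [ 308  158   46   47 1289]
sqcrock top ((641.155517578125, -102.3521957397461), (110.97412109375, 126.43519592285156), 56.29341506958008)
[([324.8, 157.5], [0.7147, -0.0867]), ([307.5, 188.0], [0.6162, -0.0304]), ([335.0, 204.2], [0.5633, -0.1158]), ([353.2, 171.8], [0.6672, -0.1758])]
```

The wrist-only lid fit ran off to a degenerate solution, and the square crock's outline includes some of its outer wall. I move the camera straight over the square crock, and refit the lids with bounds.

>>> step_arm:
  rows:
    - [[1, -0.7, -4.3, 0, 0, 0, 0], [1, -0.7, -4.3, 0, 0, 0, 0], [1, -0.7, -4.3, 0, 0, 0, 0], [1, 0, 0, 0, 0, 0, 0]]

```text
clock: 3.08
tool_pos: [0.7179, -0.0828, 0.348]
orientation: [-90.0, -0.1, 17.8]
force: [-0.0, 0.5, -0.2]
opening: 0.0876
```

```bash
python3 - <<'E'
from fit import *
o=ctrl.get_obs(); c3=cam("wrist"); np.save("cw3.npy",np.array(c3,dtype=object),allow_pickle=True)
w3=ctrl.snapshot("wrist"); cv2.imwrite("pics/w3.png",w3); print(o['tool_pos'],-c3[3].T@c3[4])
p=proj("wrist",(.65,-.1,.085),c3); print(p)
ct=cont(w3,tuple(p.astype(int))); P=np.array([onz("wrist",q,.085,c3)[:2] for q in ct],np.float32)
print("outer",cv2.minAreaRect(P*1000))
def sqfit(P,h,x0):
    def res(x):
        a=np.radians(x[2]);q=(P-x[:2])@np.array([[np.cos(a),-np.sin(a)],[np.sin(a),np.cos(a)]]); return np.abs(q).max(1)-x[3]
    r=least_squares(res,[*x0,h],x_scale=[.01,.01,1,.01],loss='soft_l1',f_scale=.001); print(r.x,np.percentile(abs(r.fun),[50,90,100]))
sqfit(P,.052,(.65,-.1,56.))
# lids, bounded
def lid(views,sq,yaw,x0):
    R=[np.array([ray(n,p,c) for p in ct]) for n,ct,c in views]
    def res(x,per=False):
        y=yaw if yaw is not None else x[3]
        L=Ro.from_euler('ZY',[y+180,-40],degrees=True).as_matrix(); out=[]
        for r in R:
            o,d=r[:,0],r[:,1]; z=L[:,2]; t=((x[:3]-o)@z)/(d@z); q=(o+d*t[:,None]-x[:3])@L
            e=(np.abs(q[:,:2]).max(1) if sq else np.hypot(q[:,0],q[:,1]))-.055; out.append(e/np.sqrt(len(e)))
        return [np.linalg.norm(e).round(4) for e in out] if per else np.concatenate(out)
    x0=np.array(x0,float); r=least_squares(res,x0,x_scale=[.01,.01,.01,1],bounds=(x0-[.06,.06,.06,12],x0+[.06,.06,.06,12]))
    print(r.x.round(4),res(r.x,True)); return r.x
cw=tuple(np.load("cw2.npy",allow_pickle=True)); w=cv2.imread("pics/w2.png"); t=cv2.imread("pics/top0.png"); s=cv2.imread("pics/scene0.png")
V=[("wrist",cont(w,(360,75)),cw),("top",cont(t,(245,212)),cam("top")),("scene",cont(s,(305,225)),cam("scene"))]
for v in ([V[0]],[V[2]],V[:2],[V[0],V[2]],V): lid(v,1,None,(.56,.135,.095,24))
V=[("wrist",cont(w,(460,75)),cw),("top",cont(t,(205,237)),cam("top")),("scene",cont(s,(345,210)),cam("scene"))]
for v in ([V[0]],[V[2]],V[:2],[V[0],V[2]],V): lid(v,0,24.4,(.5,.275,.095,24))
E
```

```text
[ 0.71787472 -0.08275373  0.34796906] [ 0.65316999 -0.10370978  0.50596044]
[275.57413952 121.89701982]
  blob [ 216   65  112  109 6524]
outer ((648.0728759765625, -106.1400146484375), (105.90357971191406, 107.36080932617188), 56.35416793823242)
[ 6.47800997e-01 -1.05749709e-01  5.65695956e+01  5.20958430e-02] [0.00045811 0.00104508 0.00193768]
  blob [ 335   27   88   77 5923]
  blob [236 190  40  34 832]
  blob [ 289  200   39   39 1030]
[ 0.5606  0.1334  0.0987 24.8097] [np.float64(0.0007)]
[ 0.5522  0.138   0.0813 23.9545] [np.float64(0.0011)]
[ 0.5591  0.1346  0.0949 24.6437] [np.float64(0.0009), np.float64(0.0026)]
[ 0.5578  0.1367  0.0888 24.3078] [np.float64(0.0016), np.float64(0.0014)]
[ 0.5591  0.136   0.0911 24.5132] [np.float64(0.0015), np.float64(0.0027), np.float64(0.0018)]
  blob [ 443   34   62   65 3125]
  blob [194 214  33  27 677]
  blob [334 189  30  32 758]
[ 0.498   0.2706  0.1002 24.    ] [np.float64(0.0012)]
[ 0.485   0.2801  0.0785 24.    ] [np.float64(0.0009)]
[ 0.4956  0.2744  0.095  24.    ] [np.float64(0.0016), np.float64(0.0028)]
[ 0.4928  0.2781  0.0881 24.    ] [np.float64(0.0021), np.float64(0.0011)]
[ 0.4953  0.2765  0.0914 24.    ] [np.float64(0.0021), np.float64(0.0029), np.float64(0.0018)]
```

The square crock measures (0.648, -0.106), yaw 56.6, with a fitted half width of 52.1 mm against 52, so it is consistent. The lids' flange centres are near (0.560, 0.134, 0.097) and (0.497, 0.273, 0.097). They are 153 mm apart with yaw 24.6, which also fits. Next comes a tilted closer look, square-on to both lids.

>>> step_arm:
  rows:
    - [[1, -0.6, 4.4, 0, 0, 0, 6.8], [1, -0.6, 4.4, 0, 0, 0, 0], [1, -0.6, 4.4, 0, -4.16, 9.09, 0], [1, -0.6, 4.4, 0, -4.16, 9.09, 0], [1, -0.6, 4.4, 0, -4.16, 9.09, 0], [1, -0.6, 4.4, 0, -4.16, 9.09, 0], [1, -0.6, 4.4, 0, 0, 0, 0], [1, -0.6, 4.4, 0, 0, 0, 0], [1, 0, 0, -5, 0, 0, 0], [1, 0, 0, -5, 0, 0, 0], [1, 0, 0, -5, 0, 0, 0], [1, 0, 0, 0, 0, 0, 0]]

```text
clock: 4.62
tool_pos: [0.6692, 0.2731, 0.1926]
orientation: [-89.9, 40.5, 24.9]
force: [-0.5, -0.4, 0.3]
opening: 0.0876
```

```bash
python3 - <<'E'
from fit import *
o=ctrl.get_obs(); c=cam("wrist"); np.save("cw4.npy",np.array(c,dtype=object),allow_pickle=True)
w=ctrl.snapshot("wrist"); cv2.imwrite("pics/w4.png",w)
T=Ro.from_euler('xyz',o['orientation'],degrees=True).as_matrix()
print(o['tool_pos'],o['orientation'],"\n",T.round(4),o['joint_pos'].round(1))
for X in [(.56,.134,.097),(.4965,.273,.097)]: print(proj("wrist",X,c))
E
```

```text
[0.66919094 0.2730592  0.19255436] [-89.86763487  40.5049949   24.86013469] 
 [[ 0.6899 -0.5903 -0.419 ]
 [ 0.3197 -0.271   0.908 ]
 [-0.6495 -0.7603  0.0018]] [  34.1   54.5   49.2   -7.5 -124.6 -101.3]
[193.89651207 134.67563638]
[342.14713438 135.04107197]
```

View pics/w4.png

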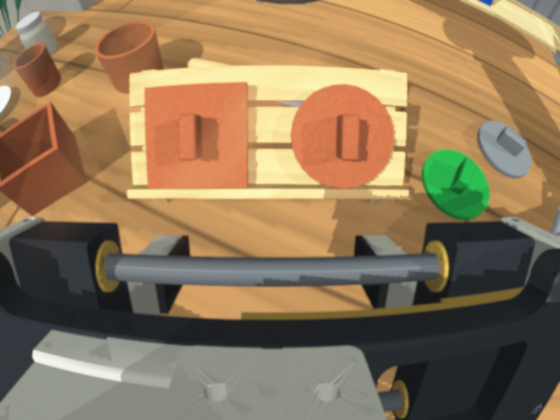

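This is a square-on view, with the square lid centred near (197,135) and the round lid near (343,136). I refit both, and print the shifts needed to reach each.

```bash
python3 - <<'E'
from fit import *
import fit
c=tuple(np.load("cw4.npy",allow_pickle=True)); w=cv2.imread("pics/w4.png")
cw=tuple(np.load("cw2.npy",allow_pickle=True)); w2=cv2.imread("pics/w2.png")
def lid(views,sq,yaw,x0):
    R=[np.array([ray(n,p,c) for p in ct]) for n,ct,c in views]
    def res(x,per=False):
        y=yaw if yaw is not None else x[3]
        L=Ro.from_euler('ZY',[y+180,-40],degrees=True).as_matrix(); out=[]
        for r in R:
            o,d=r[:,0],r[:,1]; z=L[:,2]; t=((x[:3]-o)@z)/(d@z); q=(o+d*t[:,None]-x[:3])@L
            e=(np.abs(q[:,:2]).max(1) if sq else np.hypot(q[:,0],q[:,1]))-.055; out.append(e/np.sqrt(len(e)))
        return [np.linalg.norm(e).round(4) for e in out] if per else np.concatenate(out)
    x0=np.array(x0,float); r=least_squares(res,x0,x_scale=[.01,.01,.01,1],bounds=(x0-[.06,.06,.06,12],x0+[.06,.06,.06,12]))
    print(r.x.round(4),res(r.x,True)); return r.x
a,b=("wrist",cont(w,(165,150)),c),("wrist",cont(w2,(360,75)),cw)
s=lid([a],1,None,(.56,.134,.097,24.6)); s=lid([a,b],1,None,(.56,.134,.097,24.6))
a,b=("wrist",cont(w,(310,150)),c),("wrist",cont(w2,(460,75)),cw)
r=lid([a],0,s[3],(.4965,.273,.097,24)); r=lid([a,b],0,s[3],(.4965,.273,.097,24))
print("dist",np.linalg.norm((s-r)[:3]),"yaw from line",np.degrees(np.arctan2((s-r)[0],-(s-r)[1])))
o=ctrl.get_obs();L=Ro.from_euler('ZY',[s[3]+180,-40],degrees=True).as_matrix()
for X in(r,s):
    for h in(.105,.005): print("TCP at",h,(X[:3]+h*L[:,2]).round(4),"shift cm",((X[:3]+h*L[:,2]-o['tool_pos'])*100).round(2))
T=Ro.from_euler('xyz',o['orientation'],degrees=True); G=Ro.from_matrix(np.c_[-L[:,0],-L[:,2],-L[:,1]])
print("turn",(G*T.inv()).as_rotvec(degrees=True).round(2),"10cm along -z",(-10*L[:,2]).round(3))
E
```

```text
blob [  145    83   103   106 10530]
  blob [ 335   27   88   77 5923]
[ 0.5595  0.1336  0.0939 24.8878] [np.float64(0.0004)]
[ 0.5599  0.1342  0.0952 24.6757] [np.float64(0.0005), np.float64(0.0008)]
  blob [ 291   85  103  104 8382]
  blob [ 443   34   62   65 3125]
[ 0.4948  0.275   0.0936 24.    ] [np.float64(0.0004)]
[ 0.495   0.2747  0.0938 24.    ] [np.float64(0.0005), np.float64(0.0016)]
dist 0.15471448619723444 yaw from line 24.783423685545575
TCP at 0.105 [0.5564 0.3028 0.1743] shift cm [-11.41   2.97  -2.17]
TCP at 0.005 [0.4979 0.276  0.0977] shift cm [-17.25   0.29  -9.83]
TCP at 0.105 [0.6212 0.1624 0.1756] shift cm [ -4.93 -11.07  -2.04]
TCP at 0.005 [0.5628 0.1355 0.099 ] shift cm [-10.77 -13.76  -9.7 ]
turn [ 0.03 -0.21 -0.1 ] 10cm along -z [-5.841 -2.684 -7.66 ]
```

The fits agree (155 mm apart, residuals 0.4 mm). I take the round lid first: pre-grasp, then descend along its axis.

>>> step_arm:
  rows:
    - [[1, -5.7, 1.5, -1.1, 0, -0.2, -0.1], [1, -5.7, 1.5, -1.1, 0, 0, 0], [1, 0, 0, 0, 0, 0, 0], [1, -2.0, -0.9, -2.55, 0, 0, 0], [1, -2.0, -0.9, -2.55, 0, 0, 0], [1, -0.8, -0.4, -1.1, 0, 0, 0], [1, 0, 0, 0, 0, 0, 0]]

```text
clock: 5.55
tool_pos: [0.5104, 0.2813, 0.1139]
orientation: [-90.0, 39.7, 24.7]
force: [0.0, 0.3, 0.7]
opening: 0.0877
```

>>> step_arm:
  rows:
    - [[1, -0.6, -0.25, -0.8, 0, 0.2, 0], [1, -0.6, -0.25, -0.8, 0, 0, 0], [1, 0, 0, 0, 0, 0, 0], [-1, 0, 0, 0, 0, 0, 0], [-1, 0, 0, 0, 0, 0, 0], [-1, 0, 0, 0, 0, 0, 0], [-1, 0, 0, 0, 0, 0, 0], [-1, 0, 0, 0, 0, 0, 0], [-1, 0, 0, 0, 0, 0, 0]]

```text
clock: 6.68
tool_pos: [0.4994, 0.2761, 0.0979]
orientation: [-89.9, 39.7, 24.7]
force: [5.5, 1.0, 7.3]
opening: 0.0332
```

>>> step_arm:
  rows:
    - [[-1, 0, 0, 0, 0, 0, 0], [-1, 0, 0, 0, 0, 0, 0], [-1, 0, 0, 0, 0, 0, 0]]

```text
clock: 7.05
tool_pos: [0.4993, 0.2764, 0.0979]
orientation: [-89.9, 39.7, 24.8]
force: [5.6, 1.0, 6.6]
opening: 0.0178
```

The gripper holds the 18 mm handle, with the fingertips lightly on the flange. I lift along the lid's z.

>>> step_arm:
  rows:
    - [[-1, 0.3, 0.13, 0.38, 0, 0, 0], [-1, 0.6, 0.27, 0.77, 0, 0, 0], [-1, 1.2, 0.54, 1.53, 0, 0, 0], [-1, 1.8, 0.8, 2.3, 0, 0, 0], [-1, 1.8, 0.8, 2.3, 0, 0, 0], [-1, 1.8, 0.8, 2.3, 0, 0, 0], [-1, 0, 0, 3, 0, 0, 0], [-1, 0, 0, 4, 0, 0, 0], [-1, 0, 0, 0, 0, 0, 0]]

```text
clock: 8.18
tool_pos: [0.5736, 0.3097, 0.266]
orientation: [-89.8, 39.6, 24.8]
force: [0.5, -1.0, -1.2]
opening: 0.018
```

>>> step_arm:
  rows:
    - [[-1, -1, -4.5, 0, 4.15, -9.0, 0], [-1, -1, -4.5, 0, 4.15, -9.0, 0], [-1, -1, -4.5, 0, 4.15, -9.0, 0], [-1, -1, -4.5, 0, 4.15, -9.0, 0], [-1, -2.2, -4.5, 0, 0, 0, 0], [-1, -2.2, -4.5, 0, 0, 0, 0], [-1, -2.2, -4.5, 0, 0, 0, 0], [-1, -2.2, -4.5, 0, 0, 0, 0], [-1, -2.2, -4.5, 0, 0, 0, 0], [-1, 0, 0, 0, 0, 0, 0]]

```text
clock: 9.43
tool_pos: [0.4202, -0.0977, 0.2621]
orientation: [-89.8, 0.4, 24.6]
force: [-0.2, 0.6, -1.0]
opening: 0.0176
```

```bash
python3 - <<'E'
from h import *
o=ctrl.get_obs();T=Ro.from_euler('xyz',o['orientation'],degrees=True)
print(o['tool_pos'],o['orientation'],o['force'],o['opening'])
G=Ro.from_euler('xyz',[-90,0,o['orientation'][2]],degrees=True)
print((G*T.inv()).as_rotvec(degrees=True), (np.array([.4248,-.0978,.125])-o['tool_pos'])*100)
E
```

```text
[ 0.42024656 -0.09774447  0.26211616] [-89.80315043   0.3918016   24.55284556] [-0.17252279  0.63404385 -0.95441713] 0.017562616726613883
[-0.01624334 -0.43817097  0.00067305] [ 4.55344370e-01 -5.55335812e-03 -1.37116164e+01]
```

>>> step_arm:
  rows:
    - [[-1, 0.45, 0, -4, 0, -0.44, 0], [-1, 0, 0, -4, 0, 0, 0], [-1, 0, 0, -4, 0, 0, 0], [-1, 0, 0, 0, 0, 0, 0], [-1, 0, 0, 0, 0, 0, 0]]

```text
clock: 10.05
tool_pos: [0.4278, -0.0954, 0.1435]
orientation: [-90.1, -0.1, 24.8]
force: [0.3, -0.1, 0.8]
opening: 0.0177
```

```bash
python3 - <<'E'
from fit import *
o=ctrl.get_obs();print(o['tool_pos'],o['orientation'],o['clock'])
w=ctrl.snapshot("scene");cv2.imwrite("pics/s5.png",w);o=ctrl.get_obs();print(o['tool_pos'],o['orientation'],o['clock'])
ctrl.snapshot("top");o=ctrl.get_obs();print(o['tool_pos'],o['orientation'],o['clock'])
cv2.imwrite("pics/s5c.png",cv2.resize(w[100:240,170:330],(800,700),interpolation=3)[:600])
E
```

```text
[ 0.42778642 -0.09539394  0.14350926] [-9.00513614e+01 -8.74304386e-02  2.47809659e+01] 10.05
[ 0.42810377 -0.09533166  0.14391965] [-90.06410117  -0.16493754  24.77774675] 10.1
[ 0.42814972 -0.09531693  0.1440176 ] [-90.06593394  -0.20435548  24.7683506 ] 10.15
```

View pics/s5c.png

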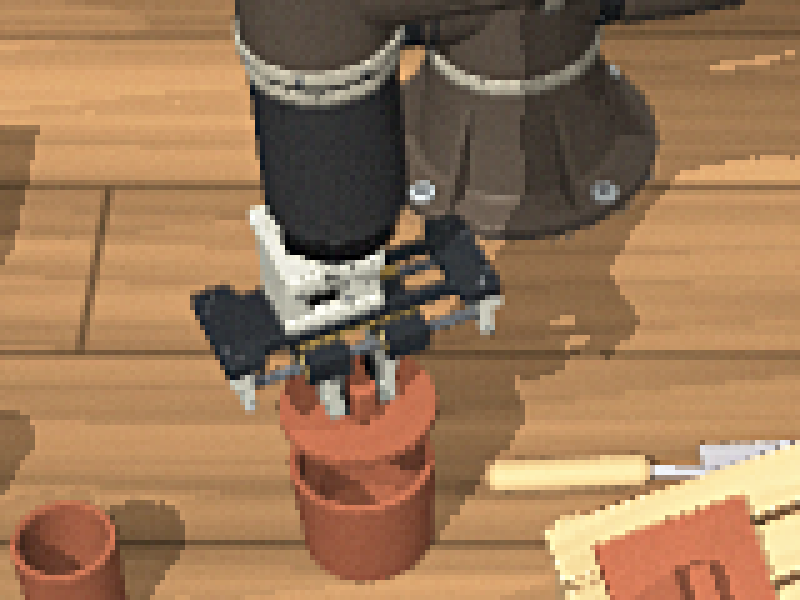

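The lid hangs level over the crock, at crop (358,410). I compare its column with what is predicted, then correct and descend.

```bash
python3 - <<'E'
from h import *
for X,r in [((.4272,-.0957,.137),.055),((.424,-.0982,.085),.052)]:
    P=np.array([proj("scene",(X[0]+r*np.cos(a),X[1]+r*np.sin(a),X[2])) for a in np.linspace(0,6.28,180)])
    print(((P.min(0)-[170,100])*5).round(1),((P.max(0)-[170,100])*5).round(1))
E
```

```text
[273.  346.4] [431.7 462.7]
[281.  396.6] [427.7 505.7]
```

>>> step_arm:
  rows:
    - [[-1, -0.3, -0.25, -1.5, 0, 0.15, 0], [-1, 0, 0, -1, 0, 0, 0], [-1, 0, 0, 0, 0, 0, 0], [-1, 0, 0, 0, 0, 0, 0]]

```text
clock: 10.65
tool_pos: [0.424, -0.0982, 0.1174]
orientation: [-90.0, 0.1, 24.7]
force: [0.6, 0.2, -1.3]
opening: 0.0179
```

>>> step_arm:
  rows:
    - [[-1, 0.08, 0.04, -0.6, 0, 0, 0], [-1, 0, 0, -0.5, 0, 0, 0], [-1, 0, 0, 0, 0, 0, 0], [-1, 0, 0, -0.3, 0, 0, 0], [-1, 0, 0, 0, 0, 0, 0]]

```text
clock: 11.28
tool_pos: [0.4246, -0.0977, 0.1032]
orientation: [-89.9, 0.1, 24.7]
force: [0.4, -0.2, -1.4]
opening: 0.0177
```

Inside the mouth with no contact force. Seating slowly.

>>> step_arm:
  rows:
    - [[-1, 0, 0, -0.2, 0, 0, 0], [-1, 0, 0, -0.1, 0, 0, 0], [-1, 0, 0, -0.1, 0, 0, 0], [-1, 0, 0, 0, 0, 0, 0]]

```text
clock: 11.78
tool_pos: [0.4246, -0.0977, 0.0993]
orientation: [-89.9, 0.1, 24.7]
force: [-0.2, 0.1, -1.3]
opening: 0.0175
```

>>> step_arm:
  rows:
    - [[-1, 0, 0, -0.1, 0, 0, 0], [-1, 0, 0, -0.1, 0, 0, 0], [-1, 0, 0, 0, 0, 0, 0]]

```text
clock: 12.15
tool_pos: [0.4245, -0.0977, 0.0973]
orientation: [-89.9, 0.1, 24.7]
force: [-1.1, 0.1, -0.8]
opening: 0.018
```

>>> step_arm:
  rows:
    - [[-1, 0, 0, -0.1, 0, 0, 0], [-1, 0, 0, 0, 0, 0, 0], [-1, 0, 0, -0.1, 0, 0, 0], [-1, 0, 0, 0, 0, 0, 0]]

```text
clock: 12.65
tool_pos: [0.4246, -0.0977, 0.0953]
orientation: [-89.9, 0.1, 24.7]
force: [-0.4, 0.4, -1.3]
opening: 0.0177
```

>>> step_arm:
  rows:
    - [[-1, 0, 0, -0.1, 0, 0, 0], [-1, 0, 0, 0, 0, 0, 0], [-1, 0, 0, -0.1, 0, 0, 0], [-1, 0, 0, 0, 0, 0, 0]]

```text
clock: 13.15
tool_pos: [0.4247, -0.0978, 0.0938]
orientation: [-90.0, 0.1, 24.8]
force: [-1.6, 0.4, 5.0]
opening: 0.0179
```

Seated: 6 N up at TCP z 0.094. I release and rise.

>>> step_arm:
  rows:
    - [[-1, 0, 0, 0.05, 0, 0, 0], [0.2, 0, 0, 0, 0, 0, 0], [0.2, 0, 0, 0, 0, 0, 0], [0.2, 0, 0, 0, 0, 0, 0], [0.2, 0, 0, 0, 0, 0, 0], [0.2, 0, 0, 0, 0, 0, 0], [0.2, 0, 0, 1, 0, 0, 0], [0.2, 0, 0, 2, 0, 0, 0], [0.2, 0, 0, 4, 0, 0, 0], [1, 0, 0, 6, 0, 0, 0], [1, 0, 0, 6, 0, 0, 0], [1, 0, 0, 0, 0, 0, 0]]

```text
clock: 14.65
tool_pos: [0.4269, -0.0978, 0.2896]
orientation: [-90.2, -0.4, 24.8]
force: [-0.5, 0.4, -1.8]
opening: 0.077
```

```bash
python3 - <<'E'
from fit import *
o=ctrl.get_obs();c=cam("wrist");w=ctrl.snapshot("wrist");cv2.imwrite("pics/w6.png",w);print(o['tool_pos'],o['orientation'],o['opening'])
p=proj("wrist",(.4238,-.0982,.093),c);print(p)
g=cv2.imread("pics/s5.png")
s=ctrl.snapshot("scene");cv2.imwrite("pics/s6.png",s)
cv2.imwrite("pics/v6.png",np.hstack([cv2.resize(w,(480,360)),cv2.resize(s[140:220,205:280],(320,341),interpolation=3)[:360] if 0 else cv2.resize(s[140:225,205:280],(320,360),interpolation=3)]))
E
```

```text
[ 0.42694966 -0.09777115  0.28957857] [-90.15022097  -0.44773194  24.76769104] 0.07699586631743138
[273.2454057  181.17797784]
```

View pics/v6.png

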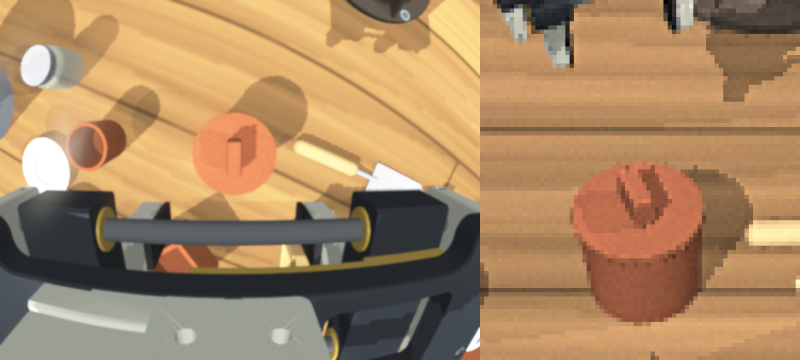

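The round lid sits flat on its crock: wrist (234,154), with an even overhang in the scene view. Next, the square lid.

>>> step_arm:
  rows:
    - [[1, 3.24, 4.34, 0, 0, 0, 0], [1, 3.24, 4.34, 0, 0, 0, 0], [1, 3.24, 4.34, 0, -4.2, 9.15, 0], [1, 3.24, 4.34, 0, -4.2, 9.15, 0], [1, 3.24, 4.34, 0, -4.2, 9.15, 0], [1, 3.24, 4.34, 0, -4.2, 9.15, 0], [1, 0, 0, 0, 0, 0, 0], [1, 0, 0, -5.5, 0, 0, 0], [1, 0, 0, -5.5, 0, 0, 0], [1, 0, 0, 0, 0, 0, 0], [1, 0, 0, 0, 0, 0, 0]]

```text
clock: 16.12
tool_pos: [0.6184, 0.1607, 0.1762]
orientation: [-89.9, 39.9, 24.7]
force: [0.6, -0.4, 0.9]
opening: 0.0874
```

```bash
cat > to.py <<'E'
from h import *
import sys
o=ctrl.get_obs();L=Ro.from_euler('ZY',[24.75+180,-40],degrees=True).as_matrix()
T=Ro.from_euler('xyz',o['orientation'],degrees=True); G=Ro.from_matrix(np.c_[-L[:,0],-L[:,2],-L[:,1]])
X=np.array([.5598,.1340,.0948])
print("turn",(G*T.inv()).as_rotvec(degrees=True).round(2),"lid frame TCP mm",((o['tool_pos']-X)@L*1000).round(1))
for h in (.105,.03,.006): print(h,((X+h*L[:,2]-o['tool_pos'])*100).round(2))
E
python3 to.py
```

```text
turn [-0.1   0.12  0.06] lid frame TCP mm [  3.    0.3 103.7]
0.105 [ 0.27  0.15 -0.09]
0.03 [-4.11 -1.86 -5.84]
0.006 [-5.51 -2.51 -7.68]
```

>>> step_arm:
  rows:
    - [[1, -2.0, -0.9, -2.9, 0, 0, 0], [1, -2.1, -0.95, -2.9, 0, 0, 0], [1, 0, 0, 0, 0, 0, 0], [1, -0.7, -0.32, -0.92, 0, 0, 0], [1, -0.7, -0.32, -0.92, 0, 0, 0], [1, 0, 0, 0, 0, 0, 0], [1, 0, 0, 0, 0, 0, 0]]

```text
clock: 17.0
tool_pos: [0.5632, 0.1362, 0.0983]
orientation: [-89.9, 39.9, 24.8]
force: [0.7, 2.3, 5.6]
opening: 0.0879
```

```bash
python3 to.py
```

```text
turn [-0.13  0.07  0.06] lid frame TCP mm [-0.9 -0.6  5.2]
0.105 [5.79 2.6  7.7 ]
0.03 [1.41 0.58 1.95]
0.006 [ 0.01 -0.06  0.11]
```

>>> step_arm:
  rows:
    - [[1, 0.12, 0.03, 0.15, 0, 0, 0], [-1, 0, 0, 0, 0, 0, 0], [-1, 0, 0, 0, 0, 0, 0], [-1, 0, 0, 0, 0, 0, 0], [-1, 0, 0, 0, 0, 0, 0], [-1, 0, 0, 0, 0, 0, 0], [-1, 0, 0, 0, 0, 0, 0], [-1, 0, 0, 0, 0, 0, 0], [-1, 0, 0, 0, 0, 0, 0], [-1, 0, 0, 0, 0, 0, 0], [-1, 0, 0, 0, 0, 0, 0]]

```text
clock: 18.38
tool_pos: [0.564, 0.1364, 0.0991]
orientation: [-89.9, 39.9, 24.8]
force: [-0.9, 0.0, -0.1]
opening: 0.0179
```

```bash
python3 to.py
```

```text
turn [-0.12  0.02  0.08] lid frame TCP mm [-0.9 -0.4  6.4]
0.105 [5.71 2.58 7.61]
0.03 [1.33 0.57 1.87]
0.006 [-0.07 -0.08  0.03]
```

Gripped. I lift along the lid's z, level it, and turn it towards the crock's yaw of 56.6 on the way.

>>> step_arm:
  rows:
    - [[-1, 0.3, 0.13, 0.38, 0, 0, 0], [-1, 0.6, 0.27, 0.77, 0, 0, 0], [-1, 1.2, 0.54, 1.53, 0, 0, 0], [-1, 1.8, 0.8, 2.3, 0, 0, 0], [-1, 1.8, 0.8, 2.3, 0, 0, 0], [-1, 1.8, 0.8, 2.3, 0, 0, 0], [-1, 0, 0, 4, 0, 0, 0], [-1, 0, 0, 4, 4.2, -9.1, 0], [-1, 0, -4, 0, 4.2, -9.1, 0], [-1, 0, -4, 0, 4.2, -9.1, 0], [-1, 0, -4, 0, 4.2, -9.1, 0], [-1, 0, 0, 0, 0, 0, 0]]

```text
clock: 19.88
tool_pos: [0.6361, 0.0459, 0.2779]
orientation: [-89.9, -0.4, 24.6]
force: [1.1, 1.2, -1.9]
opening: 0.0178
```

>>> step_arm:
  rows:
    - [[-1, 0.4, -4.3, 0, 0, 0, 10.5], [-1, 0.4, -4.3, 0, 0, 0, 10.5], [-1, 0.4, -4.3, 0, 0, 0, 10.5], [-1, 0, 0, 0, 0, 0, 0], [-1, 0, 0, 0, 0, 0, 0]]

```text
clock: 20.5
tool_pos: [0.6513, -0.0791, 0.2749]
orientation: [-89.8, -0.1, 56.2]
force: [-0.4, -0.0, -1.5]
opening: 0.0182
```

```bash
cat > to2.py <<'E'
from h import *
o=ctrl.get_obs(); T=Ro.from_euler('xyz',o['orientation'],degrees=True); G=Ro.from_euler('xyz',[-90,0,56.5],degrees=True)
x=G.as_matrix()[:,0]; X=np.array([.6478,-.1057,0])+.0009*x
print(o['tool_pos'].round(4),o['force'].round(1),"turn",(G*T.inv()).as_rotvec(degrees=True).round(2),"shift",((X-o['tool_pos'])*100).round(2))
E
python3 to2.py
```

```text
[ 0.6513 -0.0791  0.2749] [-0.4 -0.  -1.5] turn [-0.21 -0.07  0.35] shift [ -0.31  -2.59 -27.49]
```

>>> step_arm:
  rows:
    - [[-1, -0.3, -2.6, 0, -0.2, 0, 0.35], [-1, 0, 0, -4.5, 0, 0, 0], [-1, 0, 0, -4.5, 0, 0, 0], [-1, 0, 0, -4.5, 0, 0, 0], [-1, 0, 0, 0, 0, 0, 0], [-1, 0, 0, 0, 0, 0, 0], [-1, 0, 0, 0, 0, 0, 0]]

```text
clock: 21.38
tool_pos: [0.6496, -0.1048, 0.1425]
orientation: [-90.2, -0.1, 56.6]
force: [-0.5, 0.4, -1.4]
opening: 0.0182
```

```bash
python3 to2.py; python3 - <<'E'
from h import *
s=ctrl.snapshot("scene");cv2.imwrite("pics/s7.png",s)
v=cv2.resize(s[175:285,190:290],(545,600),interpolation=3)
o=ctrl.get_obs();T=Ro.from_euler('xyz',o['orientation'],degrees=True).as_matrix()
C=o['tool_pos']-.0009*T[:,0]
def dr(c,h,y,col):
    a=np.radians(y+45+90*np.arange(4));P=[proj("scene",(c[0]+h*2**.5*np.cos(t),c[1]+h*2**.5*np.sin(t),c[2])) for t in a]
    cv2.polylines(v,[((np.array(P)-[190,175]+.5)*5.45).astype(np.int32)],True,col,1)
dr((C[0],C[1],C[2]-.001),.055,o['orientation'][2],(255,0,0)); dr((.6478,-.1057,.085),.052,56.57,(0,255,0))
cv2.imwrite("pics/v7.png",v)
E
```

```text
[ 0.6496 -0.1048  0.1425] [-0.5  0.4 -1.4] turn [-0.01  0.19 -0.14] shift [-1.300e-01 -1.000e-02 -1.425e+01]
```

View pics/v7.png

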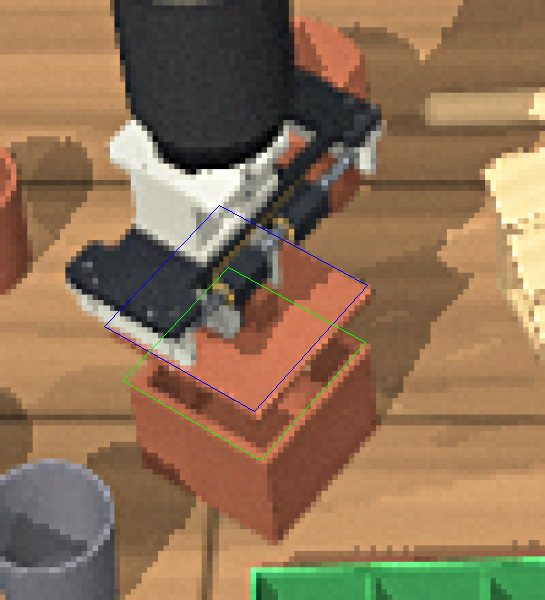

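The held lid (blue prediction) matches the picture within 0.5 px. The crock's rim appears about 1.8 px right of its green prediction. I check the crock's position numerically against the untouched first pictures before lowering.

```bash
python3 - <<'E'
from fit import *
def corners(n,c,h,y,z,cm=None):
    a=np.radians(y+45+90*np.arange(4)); return np.array([proj(n,(c[0]+h*2**.5*np.cos(t),c[1]+h*2**.5*np.sin(t),z),cm) for t in a])
def ring(n,c,r,z,cm=None): return np.array([proj(n,(c[0]+r*np.cos(t),c[1]+r*np.sin(t),z),cm) for t in np.linspace(0,6.28,181)])
S=(.6478,-.1057);R=(.424,-.0982)
cws={i:tuple(np.load(f"cw{i}.npy",allow_pickle=True)) for i in(1,2,3,4)}
def rep(tag,n,im,uv,P,cm=None):
    ct=cont(im,uv); a,b=ct.min(0),ct.max(0); print(tag,n,"obs-pred L,T",(a-P.min(0)).round(2),"R,B",(b-P.max(0)).round(2))
im={k:cv2.imread(f"pics/{k}.png") for k in("scene0","top0","w2","w3","w1","s7")}
for k,n in(("scene0","scene"),("s7","scene"),("top0","top")):
    uv={"scene":(255,260),"top":(330,181)}[n]
    rep("sq rim "+k,n,im[k],uv,corners(n,S,.052,56.57,.085)); 
    if n=="scene": print("   base",corners(n,S,.052,56.57,0).round(1).tolist())
for k,n,uv in(("scene0","scene",(243,205)),("top0","top",(330,250))): rep("ro rim "+k,n,im[k],uv,ring(n,R,.052,.085))
for i,uv in((2,(183,78)),(3,(276,122))): rep("sq w%d"%i,"wrist",im["w%d"%i],uv,corners("wrist",S,.052,56.57,.085,cws[i]),cws[i])
E
```

```text
blob [     0      0    560    420 218947]
sq rim scene0 scene obs-pred L,T [-212.38 -223.96] R,B [302.88 160.37]
   base [[257.7, 252.3], [233.5, 238.7], [214.8, 259.2], [239.3, 273.6]]
  blob [     0      0    560    420 221358]
sq rim s7 scene obs-pred L,T [-212.38 -223.96] R,B [302.88 160.37]
   base [[257.7, 252.3], [233.5, 238.7], [214.8, 259.2], [239.3, 273.6]]
  blob [ 308  158   46   47 1289]
sq rim top0 top obs-pred L,T [-0.81  1.71] R,B [-0.53  4.04]
  blob [228 181  29  35 875]
ro rim scene0 scene obs-pred L,T [1.43 1.31] R,B [ 0.84 14.23]
  blob [313 233  35  34 917]
ro rim top0 top obs-pred L,T [-0.9   0.65] R,B [0.15 0.83]
  blob [ 129   23  110  106 6622]
sq w2 wrist obs-pred L,T [1.06 2.2 ] R,B [ 4.45 -0.54]
  blob [ 216   65  112  109 6524]
sq w3 wrist obs-pred L,T [0.4  1.46] R,B [-0.97 -1.59]
```

```bash
python3 - <<'E'
from fit import *
im=cv2.imread("pics/scene0.png"); S=(.6478,-.1057); a=np.radians(56.57+45+90*np.arange(4))
pr=[np.array([proj("scene",(S[0]+.0735*np.cos(t),S[1]+.0735*np.sin(t),z)) for t in a]) for z in(.085,0)]
print(pr[0].round(1).tolist())
ct=cont(im,(228,255)); q=cv2.approxPolyDP((ct*4).astype(np.int32)[:,None],10,True)[:,0]/4; print(q.tolist())
# lids in scene0: predicted flange corners and contour corners
L=Ro.from_euler('ZY',[204.75,-40],degrees=True).as_matrix(); X=np.array([.5598,.134,.0948])
print("lid",[proj("scene",X+L@[i*.055,j*.055,0]).round(1).tolist() for i,j in((1,1),(1,-1),(-1,-1),(-1,1))])
ct=cont(im,(305,225)); print((cv2.approxPolyDP((ct*4).astype(np.int32)[:,None],12,True)[:,0]/4).tolist())
E
```

```text
[[256.5, 237.3], [231.5, 223.6], [212.0, 244.4], [237.4, 259.0]]
  blob [ 214  225   45   49 1480]
[[231.75, 224.5], [213.5, 243.75], [213.5, 251.0], [218.75, 262.25], [241.0, 273.25], [258.25, 254.0], [258.25, 241.75], [254.0, 235.5]]
lid [[287.0, 208.0], [316.6, 197.6], [326.9, 228.4], [297.5, 239.2]]
  blob [ 289  200   39   39 1030]
[[318.0, 199.5], [288.5, 209.75], [297.75, 238.25], [327.25, 229.0]]
```

The first pictures show about 1 px of constant scene bias on every object. The square crock shows an excess of about 0.6 px, and the top view agrees in direction: about +2 mm in y against the wrist fit. I shift the target to roughly (0.6475, -0.1035), inside the ±4 mm play, and lower while watching the force.

>>> step_arm:
  rows:
    - [[-1, -0.15, 0.2, -1, 0, 0.19, -0.14], [-1, 0, 0, -1, 0, 0, 0], [-1, 0, 0, -0.5, 0, 0, 0], [-1, 0, 0, 0, 0, 0, 0], [-1, 0, 0, 0, 0, 0, 0]]

```text
clock: 22.05
tool_pos: [0.6467, -0.1033, 0.115]
orientation: [-89.8, 0.1, 56.5]
force: [-0.3, 0.3, -1.7]
opening: 0.0178
```

```bash
python3 to2.py
```

```text
[ 0.6467 -0.1033  0.115 ] [-0.3  0.3 -1.7] turn [-0.   -0.21  0.03] shift [  0.16  -0.17 -11.5 ]
```

>>> step_arm:
  rows:
    - [[-1, 0.1, 0.05, -0.6, 0, -0.2, 0], [-1, 0, 0, -0.4, 0, 0, 0], [-1, 0, 0, 0, 0, 0, 0], [-1, 0, 0, -0.2, 0, 0, 0], [-1, 0, 0, -0.1, 0, 0, 0], [-1, 0, 0, 0, 0, 0, 0]]

```text
clock: 22.8
tool_pos: [0.6475, -0.1027, 0.1019]
orientation: [-90.0, 0.0, 56.5]
force: [-0.5, -0.3, -2.1]
opening: 0.0178
```

>>> step_arm:
  rows:
    - [[-1, 0, 0, -0.1, 0, 0, 0], [-1, 0, 0, -0.1, 0, 0, 0], [-1, 0, 0, -0.1, 0, 0, 0], [-1, 0, 0, 0, 0, 0, 0]]

```text
clock: 23.3
tool_pos: [0.6475, -0.1027, 0.0988]
orientation: [-90.0, 0.0, 56.5]
force: [-0.4, 0.7, -1.9]
opening: 0.0176
```

The boss is about 3 mm below the rim with no contact. I continue.

>>> step_arm:
  rows:
    - [[-1, 0, 0, -0.1, 0, 0, 0], [-1, 0, 0, -0.1, 0, 0, 0], [-1, 0, 0, -0.1, 0, 0, 0], [-1, 0, 0, 0, 0, 0, 0]]

```text
clock: 23.8
tool_pos: [0.6474, -0.1027, 0.0958]
orientation: [-90.0, 0.0, 56.5]
force: [0.3, -0.5, -1.8]
opening: 0.0181
```

>>> step_arm:
  rows:
    - [[-1, 0, 0, -0.05, 0, 0, 0], [-1, 0, 0, -0.05, 0, 0, 0], [-1, 0, 0, 0, 0, 0, 0]]

```text
clock: 24.18
tool_pos: [0.6475, -0.1027, 0.0949]
orientation: [-90.0, 0.0, 56.5]
force: [0.5, 0.7, -2.0]
opening: 0.0181
```

>>> step_arm:
  rows:
    - [[-1, 0, 0, -0.05, 0, 0, 0], [-1, 0, 0, -0.05, 0, 0, 0], [-1, 0, 0, 0, 0, 0, 0], [-1, 0, 0, 0, 0, 0, 0]]

```text
clock: 24.68
tool_pos: [0.6476, -0.1027, 0.0945]
orientation: [-90.0, -0.0, 56.5]
force: [-2.4, 1.5, 5.4]
opening: 0.0177
```

Contact at z 0.0945, as with the round lid: seated. I release and withdraw.

>>> step_arm:
  rows:
    - [[-1, 0, 0, 0.05, 0, 0, 0], [0.2, 0, 0, 0, 0, 0, 0], [0.2, 0, 0, 0, 0, 0, 0], [0.2, 0, 0, 0, 0, 0, 0], [0.2, 0, 0, 0, 0, 0, 0], [0.2, 0, 0, 0, 0, 0, 0], [0.2, 0, 0, 1, 0, 0, 0], [0.2, 0, 0, 2, 0, 0, 0], [0.2, 0, 0, 4, 0, 0, 0], [0.2, 0, 0, 6, 0, 0, 0], [0.2, 0, 0, 6, 0, 0, 0], [0.2, 0, 0, 6, 0, 0, 0]]

```text
clock: 26.18
tool_pos: [0.6471, -0.1028, 0.3476]
orientation: [-90.0, -0.0, 56.5]
force: [1.3, -1.2, 1.0]
opening: 0.0522
```

>>> step_arm:
  rows:
    - [[0.2, -2, 6, 0, 0, 0, 0], [0.2, -2, 5.5, 0, 0, 0, 0], [0.2, -2, 5.5, 0, 0, 0, 0], [0.2, -2, 5.5, 0, 0, 0, 0], [0.2, 0, 0, 0, 0, 0, 0]]

```text
clock: 26.8
tool_pos: [0.5665, 0.1248, 0.3457]
orientation: [-90.0, -0.1, 56.7]
force: [1.1, -1.0, 0.7]
opening: 0.0525
```

```bash
python3 - <<'E'
from fit import *
print(ctrl.get_obs()['tool_pos'])
s=ctrl.snapshot("scene");t=ctrl.snapshot("top");cv2.imwrite("pics/s8.png",s);cv2.imwrite("pics/t8.png",t)
A=cv2.resize(s[165:285,200:290],(420,560),interpolation=3);B=cv2.resize(t[140:280,285:380],(380,560),interpolation=3)
cv2.imwrite("pics/v8.png",np.hstack([A,B]))
# wall base corner / bystanders: compare with the first pictures (outside the arm)
a=cv2.imread("pics/scene0.png")
d=(np.abs(a.astype(int)-s).max(2)>45).astype(np.uint8)
k,l,st,ce=cv2.connectedComponentsWithStats(cv2.morphologyEx(d,cv2.MORPH_OPEN,np.ones((3,3))))
print([x.tolist() for x in st[1:] if x[4]>25])
E
```

```text
[0.56650566 0.1247936  0.34566266]
[[35, 0, 22, 30, 368], [111, 0, 50, 47, 1189], [177, 0, 8, 6, 40], [215, 0, 132, 94, 7635], [354, 0, 52, 64, 2020], [347, 14, 10, 15, 80], [59, 31, 8, 7, 31], [356, 30, 5, 7, 29], [56, 52, 43, 65, 1215], [364, 68, 59, 38, 1033], [272, 83, 6, 5, 26], [170, 85, 86, 28, 682], [278, 90, 59, 86, 2277], [100, 92, 14, 26, 211], [154, 97, 12, 10, 86], [167, 98, 13, 9, 91], [184, 98, 17, 9, 84], [348, 107, 69, 30, 1089], [142, 108, 14, 9, 101], [155, 108, 22, 17, 290], [191, 108, 30, 13, 251], [275, 114, 8, 5, 26], [98, 123, 7, 6, 28], [328, 138, 41, 32, 732], [329, 173, 17, 10, 126], [230, 186, 14, 15, 110], [334, 189, 31, 32, 734], [289, 199, 39, 40, 977], [218, 231, 25, 26, 288], [242, 237, 11, 9, 54]]
```

View pics/v8.png

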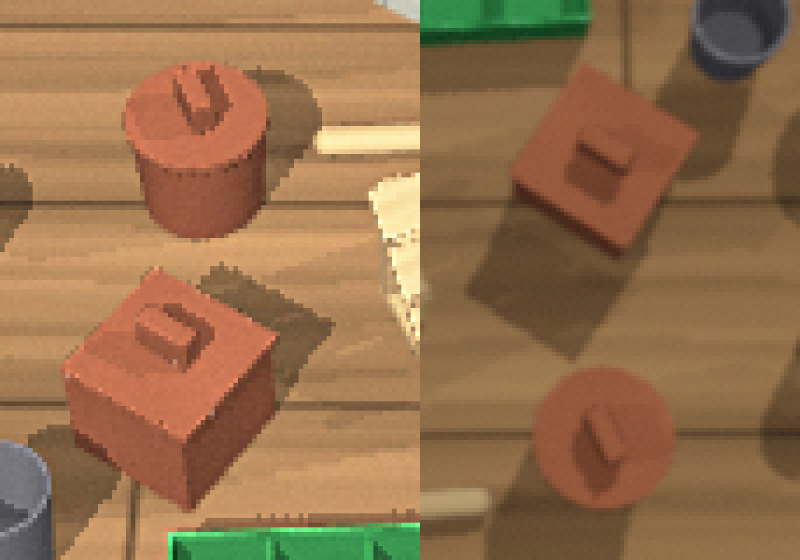

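Both lids sit flat and square: round at scene crop (197,115), square at (170,355). The picture differences are only the lids, the arm and its shadow. Handing in.

```bash
python3 -c "
from plant import ctrl
print(ctrl.close_job())"
```

```text
the job is handed in; nothing more can be done
None
```

I put the round lid on the straight-walled round crock first, then the square lid on the square crock. Each was lowered in 0.5–2 mm steps until it touched at about 5 N, then released. I handed in at about 27 s of the 62 s.

- **Final check:** the last scene and top pictures show both lids flat on their rims, with the square lid's edges parallel to its crock. Comparing first and last scene pictures, I saw changes only where the lids, the arm and its shadow had moved. I did not match every changed region to its cause. The hand-in reported no verdict.
- **Disagreement:** the wrist camera and the two fixed cameras differed by about 2 mm in y on the square crock. I aimed between them, within the boss's ±4 mm play, and the boss entered without touching.
- **Failed fit:** my first lid fit from the wrist picture alone gave a false position. I refitted it with bounds and a square-on view before gripping.

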